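# Slide the chopping board out over the scrap bowl

### The job

Get the thin chopping board ready for scraping peelings into the bowl: with the fingertips only, push it along the wooden block towards the side where the round white bowl stands, until its green end (50 mm) and no more hangs out past the block's edge over the bowl, with the board square to the edge. Slide it flat and gently, never pinching, lifting or tipping it, and leave the bowl, the blue tub, the soap bottle and the jar where they are.

Things in the scene. Friction and masses are not known exactly. Their poses are not given: they have to be found in the camera images.
- block: Fixed butcher's block of brown wood standing on the dark worktop, 220 mm along its own x, 260 mm along its own y, 60 mm high, never moves. Origin at the centre of its underside; z up. Its two short ends, the faces at y = +130 mm (left) and y = -130 mm (right), are the edges the board may be pushed over; its yaw differs each time by up to 0.3 rad.
- block_left_edge (a point): Middle of the block's upper edge at its +y end, on top (60 mm above the worktop).
- block_right_edge (a point): Middle of the block's upper edge at its -y end, on top (60 mm above the worktop).
- board: Loose thin rigid chopping board lying flat on top of the block: 140 mm along its own x, 200 mm along its own y, 10 mm thick, 0.2 to 0.4 kg, friction with the block about 1, so it stops when the pushing stops. White in the middle, with a green zone 50 mm long across each end (y from 50 to 100 mm and from -50 to -100 mm). Origin at the centre of its underside; axes start within 0.15 rad of the block's and its centre within 20 mm of the block's centre.
- board_left_end (a point): Middle of the board's end face at its own +y end (y = +100 mm), half-way up its thickness.
- board_right_end (a point): Middle of the board's end face at its own -y end (y = -100 mm), half-way up its thickness.
- bowl: Round white ceramic scrap bowl, loose, on the worktop beside one short end of the block (which end differs): rim radius 70 mm, 48 mm high, so below the block's top; its near rim lies about 10 to 30 mm from the block. Origin at the centre of its underside.
- tub: Square open blue plastic tub, loose, on the worktop beside the other short end: 120 x 120 mm, 45 mm high, so below the block's top. Origin at the centre of its underside.
- soap: Green washing-up bottle with yellow label and red cap, standing loose on the worktop beyond the block's far long side: radius 28 mm, 170 mm high. Origin at the centre of its underside.
- jar: Amber glass jar with a steel lid, standing loose on the worktop beyond the block's far long side: radius 34 mm, 90 mm high. Origin at the centre of its underside.
Not all that is in view belongs to the job. There is more than one size of the bowl; the job needs the smallest.

How it is judged:
On the way:
1. the fingers push the board (contact force between the fingers and board above 0.3 N), for 0.05 s.
At the end, for the whole second after the job is handed in: The board lies flat and still on the block, its end on the bowl's side 42 to 58 mm past the block's edge (middle of the end) and over the bowl (within the rim radius, 70 mm, of its centre), its sides within 0.1 rad of square to that edge; bowl, tub, bottle and jar within 15 mm of where they stood (((y of bowl in the frame of block above 0 m and y of board_left_end in the frame of block between 0.172 and 0.188 m and horizontal distance between board_left_end and bowl below 0.07 m) or (y of bowl in the frame of block below 0 m and y of board_right_end in the frame of block between -0.188 and -0.172 m and horizontal distance between board_right_end and bowl below 0.07 m)) and angle between the y axis of board and the y axis of block, either way round below 0.1 rad and angle between board's own z axis and vertical below 0.05 rad and z of board in the frame of block between 0.056 and 0.064 m and linear speed of board below 0.01 m/s and distance of each of bowl, tub, soap, jar from where it was at the start of the episode below 0.015 m); the robot touches nothing.
It fails at once if the board is lifted off the block or tipped (z of board in the frame of block above 0.068 m or z of board in the frame of block below 0.05 m or angle between board's own z axis and vertical above 0.12 rad).
It fails at once if the board is pinched or pressed hard (over 40 N) (contact force between the fingers and board above 40 N).
It fails at once if the bowl, tub, bottle or jar is pushed away or tipped over (distance of any of bowl, tub, soap, jar from where it was at the start of the episode above 0.015 m or angle between any of bowl, tub, soap, jar's own z axis and vertical above 0.3 rad).
It also fails if it takes over 35 s, if anything falls off the work surface, if the arm or the gripper's body presses on something with over 40 N, if the wrist force passes 120 N, or if a joint passes its speed limit or range.

### The arm

A 7-joint arm with a two-finger parallel gripper is mounted at the origin on the work surface. World frame = base frame: x ahead of the robot, y to its left, z up, the work surface at z = 0. Lengths are in m, angles in rad, forces in N, time in s.
With the tool pointing down it reaches from about 0.35 to 0.9 m from the base axis. Payload 8.1 kg.
Tool frame: the origin (TCP) lies at the very end of the fingers, on their centre line; the grasp point (between the pads) lies robot.grasp_offset behind it (robot.grasp_offset is the distance from the TCP to the grasp point, in m); z points along the fingers, y is the line along which they close (so a half turn about z gives the same grasp; the last joint's range is limited). The gripper opens to 85 mm and grips with 20 to 120 N. Pads are 22 mm wide; open, the fingers measure 114 mm over their backs; the gripper's body (76 mm by 85 mm) begins 54 mm behind the grasp point. The pads swing forward as they close: fully open they stand 13 mm farther back than shut.
Start: joints at [-1.273, 0.434, 0.025, 1.573, -0.012, 1.134, -0.075], TCP at [0.244, 0.575, 0.231] pointing down, gripper open.
Joint ranges: [-2.62, 2.62], [-0.44, 2.09], [-1.27, 1.32], [0.08, 2.57], [-1.32, 4.46], [0.12, 2], [-2.74, 2.74]. Speed limits (rad/s): [2.22, 2.22, 3.01, 3.01, 3.14, 3.14, 3.14].

### API

Orientations are given as a unit quaternion [x, y, z, w].
In Python, from cell import robot gives the robot as it stands.
- The arm moves only by the shell command python3 -m pendant 'ROWS' [OPENING]. ROWS is JSON, a list of rows, each a list of 4 numbers: the shift along the tool's x, y, z in m, then the turn about the tool's z in rad. In form: [[x, y, z, roll], ...]. A call has 1 to 12 rows; each row shifts and turns the commanded pose from where the row before left it, along the tool's axes as they then stand; what a row does not reach is not made up. A row lasts 1/10 s, in which the tool goes at most 50 mm and 8.59 degrees, less where a joint would pass 70% of its speed; a pose out of reach is approached as far as the arm can. A call is refused whole if a number of a shift passes 0.05 or a number of a turn 0.15, either way. A call with a gripper value outside its range is refused whole. OPENING is the closure, from 0 (fully open) to 1 (shut), set as the call begins (- or left out, the last holds). The fingers move at their own pace and stop on an object; the grip force is fixed at half the most. Time passes only in rows, so rows that do not move let the fingers close. It gives the time, the measured TCP pose, the force, the opening and the grip force at its end, in the units of the state.
- robot.get_obs(): the state, without advancing time (a new reading comes with each control period).
- robot.snapshot(name): name is "scene" or "top" or "wrist"; returns a dict with "image" (420x560x3 uint8, blue, green, red), "z_map" (420x560 float32, m along the optical axis (not along the pixel's ray), 0 where there is no reading), "intrinsics" (3x3 intrinsics, pixels), "k1" (the pictures are not rectified: a ray, as slopes to the right and down, at radius r is drawn at 1 + k1 r^2 times it, then the intrinsics apply), "position" and "attitude" of the camera in the world. Camera axes: x right, y down, z forward; pixel columns grow to the right and rows downward; lengths in m; the calibration is good to about 2 mm. A picture is of the moment at which its call begins.
- robot.hand_in(): hands the job in; it is judged then, once.
The state is a dict: "clock": time; "joint_positions": joint angles; "dq": joint speeds; "joint_torque": joint torques, N m; "ee_pos": TCP position; "ee_rot": TCP orientation; "contact_force": force on the tool from outside, world axes, zero at the start; "ft_torque": the same for the moment, N m; "grip_width": opening from 0.0 (shut) to 1.0 (fully open); "grip_force": force on a finger pad.
Only numpy, scipy, OpenCV 4.12 (cv2) and the standard library are available. Lean on these libraries where they do the work, as an engineer would, in place of code of your own. Each camera call takes 0.05 s, during which the arm holds its last target. There are 200 camera calls.

## Working session

There is one attempt and no reset: what is moved stays moved. The work goes in short steps, Python scripts to look and compute and a shell command to move; the robot and the scene stay as the last step left them, time stands still between calls to the robot, and variables do not carry over. Pictures are saved under pics/ and viewed, at most 10 in all, crops included, and the job is handed in when it is done.

```bash
mkdir -p pics; ls
python3 - <<'E'
from cell import robot
import cv2,numpy as np
o=robot.get_obs();print(o['clock'],o['ee_pos'],o['ee_rot'],robot.grasp_offset)
for n in("top","scene"):
    s=robot.snapshot(n);cv2.imwrite(f"pics/{n}0.png",s["image"]);np.savez(f"{n}0.npz",**s)
    print(n,s["intrinsics"],s["k1"],s["position"],s["attitude"],s["z_map"].max())
E
```

```text
pics
0.0 [0.24369725 0.57496273 0.23050816] [ 1.99105999e-01  9.79977621e-01 -8.08113989e-04 -1.02962798e-04] 0.0187
top [[454.99659168   0.         281.49039581]
 [  0.         454.99659168 209.71029891]
 [  0.           0.           1.        ]] -0.05529728685587143 [ 0.39012341 -0.05216176  1.21658446] [ 0.70823777 -0.7027306   0.04037551 -0.05421057] 2.1618636
scene [[477.91639288   0.         282.21915145]
 [  0.         477.91639288 209.43580766]
 [  0.           0.           1.        ]] -0.09956304829245444 [0.99055676 0.32617457 0.97439022] [ 0.40799936  0.87026232 -0.24851572 -0.12008314] 2.876892
```

View pics/top0.png

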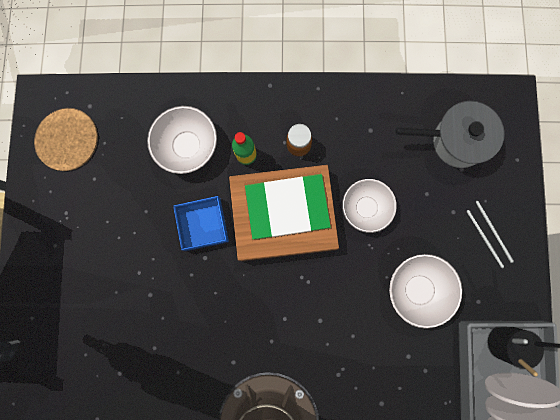

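View pics/scene0.png

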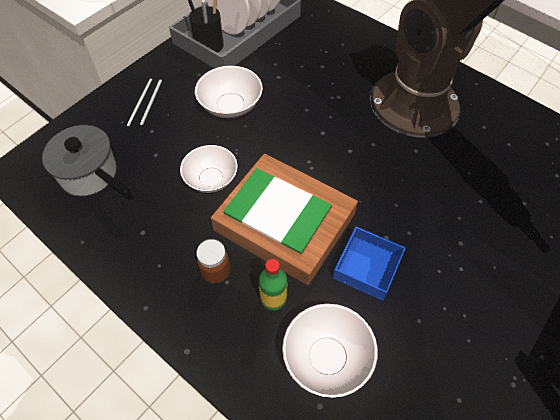

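The small bowl is at (370,206) in the top view, beyond the block's right end (−y). The tub is on the left at (200,222), and the board is on the block around (288,207). I'll measure the block, board and bowl by casting rays onto their planes.

```bash
cat > h.py <<'E'
import cv2,numpy as np
from scipy.spatial.transform import Rotation as R
def cast(s,px,z):
    K=s["intrinsics"];D=np.array([float(s["k1"]),0,0,0])
    u=cv2.undistortPoints(np.float64(px).reshape(-1,1,2),K,D)[:,0]
    d=R.from_quat(s["attitude"]).apply(np.c_[u,np.ones(len(u))])
    p=s["position"];return (p+d*((z-p[2])/d[:,2])[:,None])[:,:2]
def big(m):
    m=cv2.morphologyEx(m.astype(np.uint8),cv2.MORPH_OPEN,np.ones((3,3)))
    c,_=cv2.findContours(m,cv2.RETR_EXTERNAL,cv2.CHAIN_APPROX_NONE)
    return c
def near(cs,s,z,xy,rad):
    cs=[c for c in cs if np.hypot(*(cast(s,[c[:,0].mean(0)],z)[0]-xy))<rad]
    return max(cs,key=cv2.contourArea)[:,0]
def rect(p):
    (c,wh,a)=cv2.minAreaRect(np.float32(p*1000));a=np.radians(a)
    # yaw of own y (long side) relative to world y
    l=a if wh[0]>wh[1] else a+np.pi/2
    yaw=(l-np.pi/2+np.pi/2)%np.pi-np.pi/2
    return np.array(c)/1000,sorted(wh),yaw
def measure(s,g=None):
    hsv=cv2.cvtColor(s["image"],cv2.COLOR_BGR2HSV);H,S,V=cv2.split(hsv)
    g=np.array([0.43,-0.06]) if g is None else g
    out={}
    green=(H>45)&(H<80)&(S>100)&(V>40)
    white=(S<60)&(V>130)
    brown=(H<22)&(S>70)&(V>60)
    out['board']=rect(cast(s,near(big(green|white),s,.07,g,.1),.07))
    out['block']=rect(cast(s,near(big(brown|green|white),s,.06,g,.1),.06))
    gc=[c for c in big(green) if cv2.contourArea(c)>150]
    out['green']=[cast(s,[c[:,0].mean(0)],.07)[0] for c in gc]
    return out,hsv
E
python3 - <<'E'
from h import *
for n in("top","scene"):
    s=dict(np.load(n+"0.npz"))
    if n=="top":print(cast(s,[(284,212),(370,206),(240,138),(300,131)],.06))
    try:
        o,hsv=measure(s,cast(dict(np.load("top0.npz")),[(284,212)],.06)[0])
        for k,v in o.items():print(n,k,v)
        H,S,V=cv2.split(hsv)
        for c in big((S<70)&(V>110)):
            if 300<cv2.contourArea(c)<6000:
                p=cast(s,c[:,0],.048);print('white',c[:,0].mean(0).round(),cv2.minEnclosingCircle(np.float32(p)))
        m=(H>100)&(H<125)&(S>120)&(V>60)
        print('tub',rect(cast(s,max(big(m),key=cv2.contourArea)[:,0],.045)))
        z=s["z_map"]
    except Exception as e: print(n,repr(e))
E
```

```text
[[ 0.5399331  -0.03525598]
 [ 0.5568924  -0.25566137]
 [ 0.73544903  0.08212799]
 [ 0.75494272 -0.07554624]]
top board (array([ 0.55393152, -0.04290714]), [141.498046875, 200.99169921875], np.float64(0.1578818600236056))
top block (array([ 0.54034174, -0.03222887]), [221.61843872070312, 259.422607421875], np.float64(0.1245808698377926))
top green [array([0.54155057, 0.03152154]), array([ 0.56509071, -0.11764054]), array([0.70955501, 0.07354266])]
white [531. 388.] ((0.11350997537374496, -0.6390656232833862), 0.1275191605091095)
white [425. 291.] ((0.34298956394195557, -0.3956856429576874), 0.09329413622617722)
white [369. 205.] ((0.5614171028137207, -0.2554149627685547), 0.07043960690498352)
white [287. 206.] ((0.5574056506156921, -0.04190268740057945), 0.08687420189380646)
white [299. 135.] ((0.7478635907173157, -0.07381891459226608), 0.03190070390701294)
white [182. 139.] ((0.7368956208229065, 0.24115446209907532), 0.09367267042398453)
tub (array([0.51168674, 0.1826517 ]), [124.94670104980469, 126.35298919677734], np.float64(0.22185326973899233))
scene board (array([ 0.55576624, -0
[... 566 characters left out ...]
9374)
white [208. 167.] ((0.5608718991279602, -0.25519442558288574), 0.07071292400360107)
white [ 14. 120.] ((0.8021301031112671, -0.8166851997375488), 0.14552448689937592)
white [228.  89.] ((0.3335960805416107, -0.4031079113483429), 0.09505611658096313)
white [518.  64.] ((-0.32293516397476196, 0.1700287163257599), 0.21689611673355103)
white [537.  10.] ((-0.6198338866233826, 0.11110688000917435), 0.11621211469173431)
white [376.   8.] ((-0.24588643014431, -0.30122148990631104), 0.1263897567987442)
white [244.  11.] ((0.04352565482258797, -0.5958877205848694), 0.1187533512711525)
tub (array([0.52121655, 0.18721117]), [121.4046859741211, 141.53054809570312], np.float64(-1.3485846122179364))
```

```bash
python3 -m pendant '[[0,0,0,0.149],[0,0,0,0.149],[0,0,0,0.149],[0,0,0,0.149],[0,0,0,0.149],[0,0,0,0.149],[0,0,0,0.15],[0,0,0,0]]' 0
cat >> h.py <<'E'
BC=np.array([.5403,-.0322]);BY=.125   # block centre, yaw
def toblock(p): c,s=np.cos(BY),np.sin(BY);return (np.asarray(p)-BC)@np.array([[c,-s],[s,c]])
def need(o,target):  # tool-axis shift to reach target (block frame xy), z
    r=R.from_quat(o["ee_rot"]);c,s=np.cos(BY),np.sin(BY)
    w=np.r_[BC+np.array([[c,-s],[s,c]])@target[:2],target[2]]-o["ee_pos"]
    y=r.apply([0,1,0]);x=r.apply([1,0,0]);return r.inv().apply(w).round(4),'yaw of tool y',round(np.arctan2(y[1],y[0]),4),'tilt',r.apply([0,0,1]).round(3)
E
python3 - <<'E'
from h import *
from cell import robot
print(need(robot.get_obs(),[.013,.113,.13]))
E
```

```text
clock: 0.9
ee_pos: [0.2436, 0.5753, 0.2309]
ee_rot: [0.662, 0.749, -0.0, 0.0]
contact_force: [-0.4, 0.2, 1.2]
grip_width: 0.998
grip_force: 0.0
(array([-0.5263,  0.2324,  0.1013]), 'yaw of tool y', np.float64(0.1237), 'tilt', array([-0.   , -0.001, -1.   ]))
```

```bash
python3 -m pendant '[[-0.02,0.01,0,0],[-0.035,0.015,0,0],[-0.044,0.02,0,0],[-0.044,0.02,0,0],[-0.044,0.02,0,0],[-0.044,0.02,0,0],[-0.044,0.02,0,0],[-0.044,0.02,0,0],[-0.044,0.02,0,0],[-0.044,0.02,0,0],[-0.044,0.02,0,0],[-0.03,0.01,0,0]]'; python3 -m pendant '[[-0.025,0.007,0,0],[-0.015,0,0,0],[0,0,0,0],[0,0,0,0]]'
python3 - <<'E'
from h import *
from cell import robot
print(need(robot.get_obs(),[.013,.113,.13]))
E
```

```text
clock: 2.1
ee_pos: [0.5191, 0.1216, 0.2315]
ee_rot: [0.66, 0.751, -0.0, 0.001]
contact_force: [0.6, -0.3, -0.6]
grip_width: 1.0
grip_force: 0.0
clock: 2.5
ee_pos: [0.529, 0.0876, 0.2312]
ee_rot: [0.66, 0.751, 0.0, -0.0]
contact_force: [0.4, -0.3, -0.0]
grip_width: 1.002
grip_force: 0.0
(array([-0.0074,  0.0093,  0.1012]), 'yaw of tool y', np.float64(0.1281), 'tilt', array([-0.001,  0.001, -1.   ]))
```

```bash
python3 -m pendant '[[-0.004,0.005,0.02,0],[-0.003,0.004,0.03,0],[0,0,0.03,0],[0,0,0.03,0],[0,0,0.02,0],[0,0,0.01,0],[0,0,0,0],[0,0,0,0]]'
python3 - <<'E'
from h import *
from cell import robot
o=robot.get_obs();print(need(o,[.013,.113,.05]),o["contact_force"])
a=robot.snapshot("wrist");b=robot.snapshot("scene")
cv2.imwrite("pics/w1.png",a["image"]);
c=cv2.resize(b["image"][120:320,180:430],None,fx=3,fy=3);cv2.imwrite("pics/s1.png",c)
E
```

```text
clock: 3.3
ee_pos: [0.5397, 0.0816, 0.092]
ee_rot: [0.661, 0.751, 0.0, 0.0]
contact_force: [0.1, -0.7, 0.7]
grip_width: 0.995
grip_force: 0.0
(array([ 0.    , -0.0006,  0.042 ]), 'yaw of tool y', np.float64(0.1273), 'tilt', array([ 0.001,  0.001, -1.   ])) [ 0.10282498 -0.69517029  0.66845476]
```

View pics/w1.png

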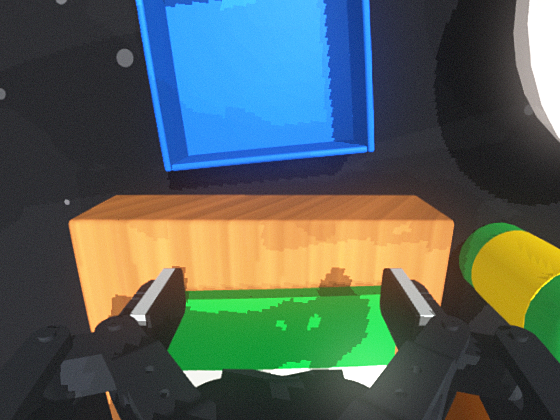

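View pics/s1.png

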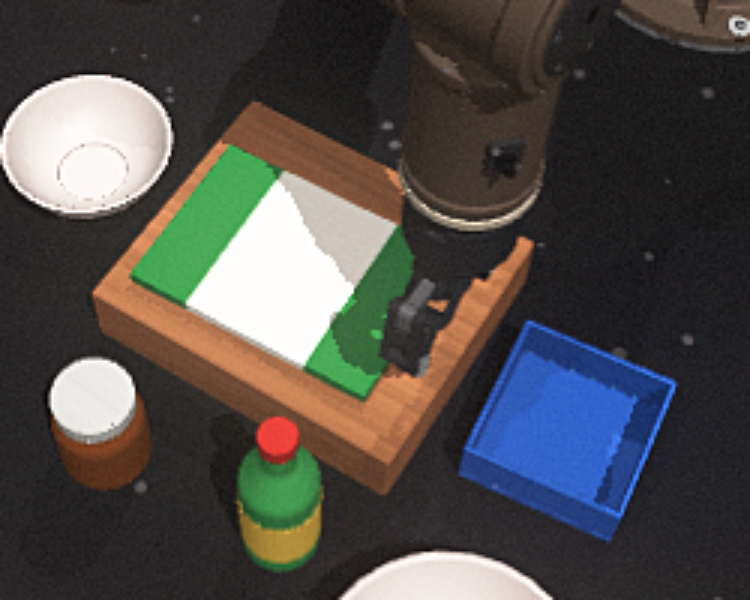

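The wrist view shows the pad tips at about (175,268) and (390,268), with the board's green end edge near row 290 between them. I'll cast rays for the tips and the board edge.

Run:
```python
from h import *
from cell import robot
s=robot.snapshot("wrist")
z=s["z_map"]
def p3(u,v,d): 
    return s["position"]+R.from_quat(s["attitude"]).apply(np.r_[cv2.undistortPoints(np.float64([[[u,v]]]),s["intrinsics"],np.array([float(s["k1"]),0,0,0]))[0,0],1])*d
print(s["position"])
for u,v in[(176,275),(158,280),(140,312),(178,290),(397,275),(425,305),(405,280),(150,300),(415,300),(260,300),(260,270)]:
    d=z[v,u];q=p3(u,v,d);print((u,v),d,toblock(q[:2]).round(4),q[2].round(4))
for zz in(.06,.07): print(toblock(cast(s,[(200,290),(260,290),(330,288),(380,287)],zz)).round(4).tolist())
print(toblock(cast(s,[(75,220),(450,220)],.06)).round(4))
```

```text
[0.53077225 0.15411234 0.2353375 ]
(176, 275) 0.13329066 [-0.0282  0.1227] 0.1151
(158, 280) 0.1282245 [-0.0336  0.1232] 0.1202
(140, 312) 0.10762378 [-0.0322  0.1231] 0.1418
(178, 290) 0.13664256 [-0.0285  0.1152] 0.1138
(397, 275) 0.13225284 [0.0596 0.1234] 0.1162
(425, 305) 0.11104147 [0.062  0.1236] 0.1383
(405, 280) 0.12862597 [0.0615 0.1232] 0.1201
(150, 300) 0.114986174 [-0.0317  0.1229] 0.1341
(415, 300) 0.11519768 [0.0602 0.123 ] 0.1342
(260, 300) 0.18795371 [0.0019 0.0836] 0.0699
(260, 270) 0.19349945 [0.0016 0.0973] 0.06
[[-0.034, 0.084], [0.0013, 0.0843], [0.0423, 0.0856], [0.0719, 0.086]]
[[-0.0313, 0.0898], [0.0021, 0.0901], [0.0407, 0.0913], [0.0686, 0.0917]]
[[-0.1026  0.1272]
 [ 0.108   0.1275]]
```

```bash
python3 -m pendant '[[0,0,0.01,0],[0,0,0.012,0],[0,0,0.01,0],[0,0,0.005,0],[0,0,0.003,0],[0,0,0,0],[0,0,0,0]]'; python3 -m pendant '[[0,0,0.001,0],[0,0,0,0]]'
python3 - <<'E'
from h import *
from cell import robot
s=robot.snapshot("wrist");cv2.imwrite("pics/w2.png",cv2.resize(s["image"][190:390,60:480],None,fx=1.9,fy=1.9))
z=s["z_map"]
for u,rows in((174,range(262,300,3)),(394,range(262,300,3))):
  for v in rows:
    n=cv2.undistortPoints(np.float64([[[u,v]]]),s["intrinsics"],np.array([float(s["k1"]),0,0,0]))[0,0]
    q=s["position"]+R.from_quat(s["attitude"]).apply(np.r_[n,1])*z[v,u];print(u,v,toblock(q[:2]).round(3),q[2].round(4))
E
```

```text
clock: 4.15
ee_pos: [0.5395, 0.0806, 0.0514]
ee_rot: [0.661, 0.75, 0.0, 0.0]
contact_force: [0.7, -0.5, 0.3]
grip_width: 0.998
grip_force: 0.0
clock: 4.35
ee_pos: [0.5395, 0.0808, 0.0505]
ee_rot: [0.661, 0.75, 0.0, 0.0]
contact_force: [1.0, -0.3, 0.6]
grip_width: 1.0
grip_force: 0.0
174 262 [-0.034  0.122] 0.0604
174 265 [-0.034  0.12 ] 0.0596
174 268 [-0.031  0.123] 0.0677
174 271 [-0.031  0.122] 0.0695
174 274 [-0.03   0.123] 0.0732
174 277 [-0.029  0.123] 0.0752
174 280 [-0.029  0.121] 0.075
174 283 [-0.029  0.12 ] 0.0753
174 286 [-0.029  0.119] 0.0754
174 289 [-0.029  0.117] 0.0753
174 292 [-0.029  0.117] 0.0772
174 295 [-0.029  0.115] 0.0768
174 298 [-0.029  0.114] 0.0765
394 262 [0.062 0.122] 0.0604
394 265 [0.062 0.121] 0.0603
394 268 [0.06  0.123] 0.0675
394 271 [0.059 0.123] 0.0703
394 274 [0.058 0.123] 0.0738
394 277 [0.057 0.123] 0.0764
394 280 [0.057 0.123] 0.0779
394 283 [0.056 0.122] 0.0797
394 286 [0.056 0.121] 0.0798
394 289 [0.056 0.12 ] 0.0798
394 292 [0.056 0.12 ] 0.0821
394 295 [0.056 0.118] 0.0812
394 298 [0.056 0.117] 0.0814
```

View pics/w2.png

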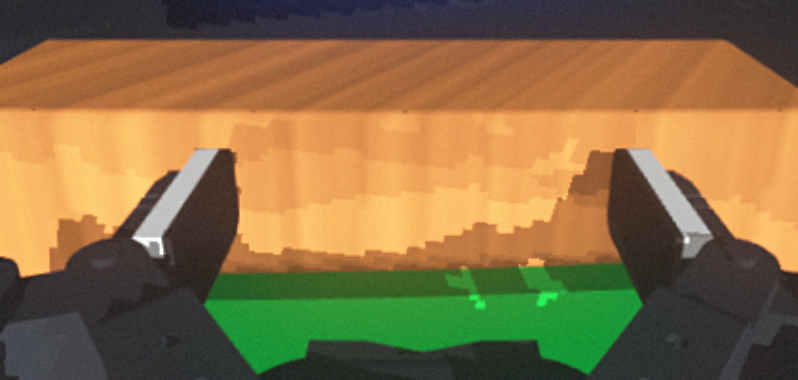

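Both pad tips are just above the wood (about z 0.065) and clear of the green end. I'll go down 2 mm more, then push gently.

```bash
python3 -m pendant '[[0,0,0.002,0],[0,0,0,0],[-0.003,0,0,0],[-0.003,0,0,0],[-0.003,0,0,0],[-0.003,0,0,0],[-0.003,0,0,0],[-0.003,0,0,0],[0,0,0,0]]'
python3 - <<'E'
from h import *
from cell import robot
o=robot.get_obs();print(need(o,[.013,.031,.0485]),o["contact_force"])
m,_=measure(robot.snapshot("top"),BC);print(m)
E
```

```text
clock: 5.3
ee_pos: [0.5417, 0.0623, 0.0483]
ee_rot: [0.661, 0.75, -0.0, 0.0]
contact_force: [0.4, -0.1, -0.4]
grip_width: 0.999
grip_force: 0.0
(array([-0.0626, -0.0002, -0.0002]), 'yaw of tool y', np.float64(0.1254), 'tilt', array([ 0., -0., -1.])) [ 0.4427805  -0.09691349 -0.43970461]
{'board': (array([ 0.55343207, -0.04774891]), [140.7986602783203, 200.74610900878906], np.float64(0.14120421317114795)), 'block': (array([ 0.54035187, -0.03231622]), [221.5802764892578, 259.2878112792969], np.float64(0.12478605807740473)), 'green': [array([0.53751713, 0.02104815]), array([ 0.56354206, -0.12218911]), array([0.70939929, 0.07277249])]}
```

```bash
python3 -m pendant '[[-0.003,0,0,0],[-0.005,0,0,0],[-0.005,0,0,0],[-0.005,0,0,0],[-0.005,0,0,0],[-0.005,0,0,0],[-0.005,0,0,0],[-0.005,0,0,0],[-0.005,0,0,0],[-0.005,0,0,0],[-0.004,0,0,0],[-0.002,0,0,0]]';python3 -m pendant '[[0,0,0,0],[0,0,0,0]]'
python3 - <<'E'
from h import *
from cell import robot
o=robot.get_obs();print(need(o,[.013,.031,.0485]),o["contact_force"])
s=robot.snapshot("top");cv2.imwrite("pics/t3.png",cv2.resize(s["image"][140:280,170:420],None,fx=3,fy=3))
m,_=measure(s,BC);print(m)
for g in m['green']:print(toblock(g))
E
```

```text
clock: 6.55
ee_pos: [0.5484, 0.0087, 0.0483]
ee_rot: [0.661, 0.75, -0.0, 0.0]
contact_force: [-0.0, 1.1, 0.5]
grip_width: 0.999
grip_force: 0.7
clock: 6.75
ee_pos: [0.5485, 0.0091, 0.0484]
ee_rot: [0.661, 0.75, 0.0, 0.0]
contact_force: [0.6, -0.8, 0.0]
grip_width: 1.002
grip_force: 0.0
(array([-0.009 , -0.0003, -0.0001]), 'yaw of tool y', np.float64(0.1259), 'tilt', array([ 0., -0., -1.])) [ 0.64369567 -0.80169547  0.0229049 ]Traceback (most recent call last):
  File "<stdin>", line 5, in <module>
  File "h.py", line 28, in measure
    out['board']=rect(cast(s,near(big(green|white),s,.07,g,.1),.07))
                             ~~~~^^^^^^^^^^^^^^^^^^^^^^^^^^^^^
  File "h.py", line 14, in near
    return max(cs,key=cv2.contourArea)[:,0]
           ~~~^^^^^^^^^^^^^^^^^^^^^^^^
ValueError: max() iterable argument is empty
```

View pics/t3.png

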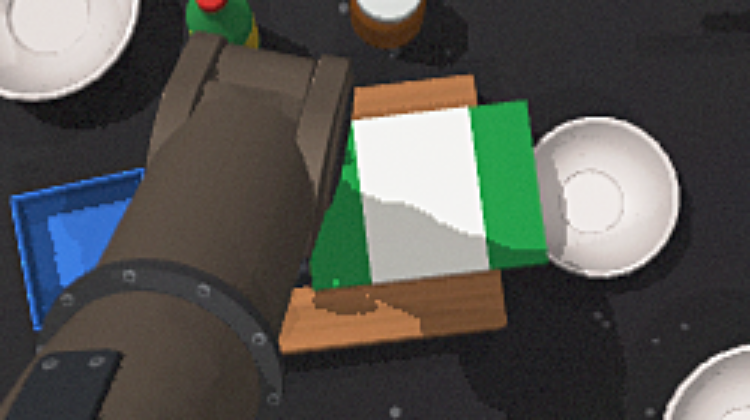

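The board is sliding square: its green end spans x ≈ 470–545 in the crop, hanging past the block's right edge (475 at the top, 505 at the bottom). Next I'll measure that green zone.

```bash
cat >> h.py <<'E'
def endcheck(s):
    hsv=cv2.cvtColor(s["image"],cv2.COLOR_BGR2HSV);H,S,V=cv2.split(hsv)
    g=(H>45)&(H<80)&(S>100)&(V>40);br=(H<22)&(S>70)&(V>60)
    c=near(big(g),s,.07,BC+[.02,-.15],.06)
    w=cast(s,c,.07);r=cv2.minAreaRect(np.float32(w*1000));b=toblock(cv2.boxPoints(r)/1000);b=b[b[:,1].argsort()]
    print('green zone',np.round(r[1],1),'end mid',b[:2].mean(0).round(4),'inner',b[2:].mean(0).round(4),'yaw rel',np.arctan2(*(lambda d:(d[1],d[0]))(b[:2][b[:2,0].argmax()]-b[:2][b[:2,0].argmin()])).round(3))
    # visible block right edge: brown pixels either side of the board
    v,u=np.nonzero(br);q=toblock(cast(s,np.c_[u,v],.06))
    for lo,hi in((-.10,-.07),(.09,.105)):
        k=q[(q[:,0]>lo)&(q[:,0]<hi)&(q[:,1]>-.16)&(q[:,1]<0)]
        if len(k):print('block edge',lo,k[:,1].min().round(4))
E
python3 - <<'E'
from h import *
from cell import robot
endcheck(robot.snapshot("top"));endcheck(robot.snapshot("scene"))
endcheck(dict(np.load("top0.npz")))
E
```

```text
green zone [142.5  49.9] end mid [ 0.0093 -0.1706] inner [ 0.0096 -0.1207] yaw rel -0.006
block edge -0.1 -0.1296
block edge 0.09 -0.1298
green zone [144.   48.8] end mid [ 0.0112 -0.1698] inner [ 0.0114 -0.121 ] yaw rel -0.004
block edge -0.1 -0.1296
block edge 0.09 -0.1292Traceback (most recent call last):
  File "<stdin>", line 4, in <module>
  File "h.py", line 42, in endcheck
    c=near(big(g),s,.07,BC+[.02,-.15],.06)
  File "h.py", line 14, in near
    return max(cs,key=cv2.contourArea)[:,0]
           ~~~^^^^^^^^^^^^^^^^^^^^^^^^
ValueError: max() iterable argument is empty
```

```bash
python3 -m pendant '[[-0.002,0,0,0],[-0.003,0,0,0],[-0.003,0,0,0],[-0.0015,0,0,0],[0,0,0,0],[0,0,0,0]]'
python3 - <<'E'
from h import *
from cell import robot
endcheck(robot.snapshot("top"));endcheck(robot.snapshot("scene"))
E
```

```text
clock: 7.5
ee_pos: [0.5496, -0.0005, 0.0483]
ee_rot: [0.661, 0.75, -0.0, 0.0]
contact_force: [-0.1, 0.4, -0.6]
grip_width: 0.998
grip_force: 0.0
green zone [142.5  50. ] end mid [ 0.0093 -0.1799] inner [ 0.0096 -0.1299] yaw rel -0.006
block edge -0.1 -0.1296
block edge 0.09 -0.1298
green zone [144.3  49. ] end mid [ 0.0112 -0.1796] inner [ 0.0112 -0.1305] yaw rel 0.002
block edge -0.1 -0.1296
block edge 0.09 -0.1292
```

The end stands 50 mm past the edge. I'll back off, rise clear and check.

```bash
python3 -m pendant '[[0.003,0,0,0],[0.007,0,0,0],[0.01,0,0,0],[0.005,0,-0.01,0],[0,0,-0.02,0],[0,0,-0.03,0],[0,0,-0.03,0],[0,0,-0.03,0],[0,0,-0.02,0],[0,0,0,0],[0,0,0,0],[0,0,0,0]]'
python3 - <<'E'
from h import *
from cell import robot
s=robot.snapshot("top");endcheck(s);endcheck(robot.snapshot("scene"))
H,S,V=cv2.split(cv2.cvtColor(robot.snapshot("scene")["image"],cv2.COLOR_BGR2HSV))
cv2.imwrite("pics/s4.png",robot.snapshot("scene")["image"])
E
```

```text
clock: 8.8
ee_pos: [0.5458, 0.025, 0.1876]
ee_rot: [0.661, 0.75, -0.0, -0.0]
contact_force: [-0.3, 0.4, 0.2]
grip_width: 1.001
grip_force: 0.0
green zone [142.6  49.9] end mid [ 0.0092 -0.1798] inner [ 0.0096 -0.1298] yaw rel -0.009
block edge -0.1 -0.1296
block edge 0.09 -0.1298
green zone [144.   48.9] end mid [ 0.011  -0.1794] inner [ 0.0111 -0.1305] yaw rel -0.002
block edge -0.1 -0.1296
block edge 0.09 -0.1292
```

View pics/s4.png

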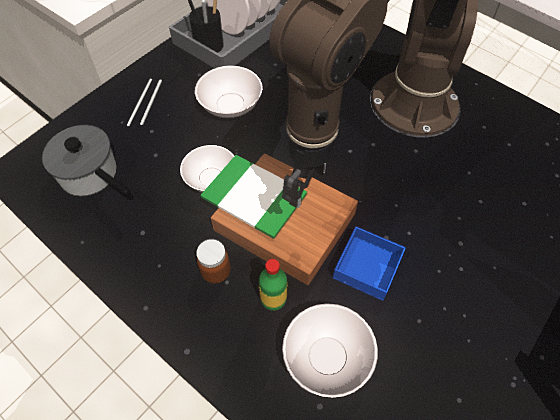

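The board lies flat with its green end over the small bowl (around (228,180)). The tub, soap and jar are at the same pixels as at the start, and the gripper is clear.

```bash
python3 -c "
from cell import robot
print(robot.hand_in())"
```

```text
the job is handed in; nothing more can be done
None
```

I handed the job in: in the last camera check the board's green end was 50 mm (±1 mm) past the block's edge over the small bowl, square to within 0.01 rad, with the gripper clear and the bowl, tub, bottle and jar looking unmoved; no verdict came back.

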